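# Snap the lamp's switch cover onto its four standoffs

### The job

Put the loose switch cover of the bench lamp on its switch box, the way round that its holes fit the four standoffs, and press it down evenly until every standoff has clicked through and the plate sits fully home. Press firmly but gently, feeling for the clicks: neither force the cover down hard nor lever it steeply by one edge, and leave the other things on the bench where they are.

Things in the scene. Friction and masses are not known exactly. Their poses are not given: they have to be found in the camera images.
- switch_box: Fixed grey box, 156 (x) x 126 (y) x 12 mm high; origin at the centre of its underside on the bench, z up. In it a deck carries four white snap standoffs at (x, y) = (-58, +48), (-58, -48), (+58, +34), (+58, -34) mm: the -x pair is wider apart, so the cover fits one way round only. More than 50 N of contact force (all contacts of cover and box added up) cracks it: keep pushes under about 20 N.
- post0 (a point): Axis of standoff 0 (takes hole 0), at (-58, +48) mm, marked at the housing's top, 12 mm above the bench. NOTE: the deck with all standoffs was set to some height H between 0 and 7 mm above its lowest setting, stiffly held; H is not reported and must be felt. Sideways positions do not change.
- post1 (a point): Axis of standoff 1 (takes hole 1), at (-58, -48) mm, likewise. Heights above the bench: seat (top of a shoulder 12 (x) x 21 (y) mm) 28 mm + H; post above it 8 (x) x 11 (y) mm, cone tip at 45 mm + H. Post and hole have 1.5 mm of play each way.
- post2 (a point): Axis of standoff 2 (takes hole 2), at (+58, +34) mm, likewise. Two springy catches, on each post's +y and -y sides: 18 mm across at 34 to 36 mm + H, sloping in to 10 mm across at 40 mm + H. A cover lowered on stops on the slopes, its underside about 38 mm + H above the bench.
- post3 (a point): Axis of standoff 3 (takes hole 3), at (+58, -34) mm, likewise. To click: about 5 to 8 N at one standoff (twice that for two together) pushes the plate past the catches, then the force drops; pushed about 10 mm in all, the plate meets the seat, the catches snap out over it (about 1 mm of play) and the force rises steeply.
- catch0 (a joint): Travel of the +y catch of standoff 0 (m): 0 = sprung out; about 0.002 while the plate's hole holds it pushed in; 0 again once it has snapped out over the plate
- catch1 (a joint): The same for standoff 1
- catch2 (a joint): The same for standoff 2
- catch3 (a joint): The same for standoff 3
- cover_grip (a point): Loose switch cover (about 0.2 kg): aluminium plate 150 (x) x 120 (y) x 5 mm lying face up, a black block 40 (x) x 24 (y) x 40 mm high on its middle, a 12 mm high steel toggle on the block. This point: centre of the block, half-way up, 20 mm above the plate's top face, 25 mm above its underside; axes as the plate, z up. Grip the block across its 24 mm (y).
- hole0 (a point): Centre of the cover's hole 0, at (-58, +48) mm from the plate's middle, on the plate's underside. All four are rectangular through holes 11 (x) x 14 (y) mm. The plate's top face is bare between the two holes of each end: room to press there with closed fingers.
- hole1 (a point): Centre of the cover's hole 1, (-58, -48) mm, on the plate's underside
- hole2 (a point): Centre of the cover's hole 2, (+58, +34) mm, on the plate's underside
- hole3 (a point): Centre of the cover's hole 3, (+58, -34) mm, on the plate's underside
- wrench: Bystander: steel wrench, 150 mm long, lying flat; origin at its middle on the bench
- jar: Bystander: small glass jar with clip-on lid, 64 mm across, 80 mm high; origin at its underside
- sanding_block: Bystander: wooden sanding block 60 x 110 x 30 mm; origin at its underside
- featherboard1: Bystander: orange plastic featherboard, about 150 x 60 x 16 mm with a 12 mm knob on it; origin at its underside
- featherboard2: Bystander: a second such featherboard
Not all that is in view belongs to the job. What is shaped like the part that bears cover_grip but green or purple is not meant.

How it is judged (in metres and radians):
At the end, for the whole second after the job is handed in: All four holes of the cover lie over their standoffs (within 4 mm sideways), the plate's underside less than 36 mm above the bench at each of them (below the catches at any deck height), and every catch has snapped out again over the plate (within 1 mm); the cover is released and at rest (z of each of hole0, hole1, hole2, hole3 in the frame of switch_box below 0.036 m and value of joint each of catch0, catch1, catch2, catch3 below 0.001 m and horizontal distance between hole0 and post0 below 0.004 m and horizontal distance between hole1 and post1 below 0.004 m and horizontal distance between hole2 and post2 below 0.004 m and horizontal distance between hole3 and post3 below 0.004 m and linear speed of cover below 0.01 m/s); the robot touches nothing.
It fails at once if the cover and the switch box press on each other with more than 50 N, all contacts added up (contact force between cover and switch_box above 50 N).
It fails at once if the cover is tilted more than 0.21 rad (12 degrees) while it is on the switch box (horizontal distance between cover_grip and switch_box below 0.03 m and angle between cover_grip's own z axis and vertical above 0.21 rad).
It fails at once if a bystander (wrench, jar, sanding block or featherboard) is moved more than 30 mm (distance of any of wrench, jar, sanding_block, featherboard1, featherboard2 from where it was at the start of the episode above 0.03 m).
It also fails if it takes over 69 s, if anything falls off the work surface, if the arm or the gripper's body presses on something with over 40 N, if the wrist force passes 120 N, or if a joint passes its speed limit or range.

### The arm

A 6-joint arm with a two-finger parallel gripper is mounted at the origin on the work surface. World frame = base frame: x ahead of the robot, y to its left, z up, the work surface at z = 0. Lengths are in mm, angles in rad, forces in N, time in s.
With the tool pointing down it reaches from about 350 to 775 mm from the base axis. Payload 7.3 kg.
Tool frame: the origin (TCP) lies at the very end of the fingers, on their centre line; the grasp point (between the pads) lies 19 mm behind it (bot.tcp_to_grasp is the distance from the TCP to the grasp point, in mm); z points along the fingers, y is the direction in which the jaws open and shut (so a half turn about z gives the same grasp; the last joint's range is limited). The gripper opens to 92 mm and grips with 3 to 60 N. Pads are 19 mm wide; open, the fingers measure 130 mm over their backs; the gripper's body (75 mm by 190 mm) begins 47 mm behind the grasp point.
Start: joints at [-1.265, 0.342, 1.524, -0, 1.275, -0.146], TCP at [229.232, -472.332, 226.741] pointing down, gripper open.
Joint ranges: [-2.53, 2.53], [-0.77, 2.02], [0.04, 2.7], [-1, 4.14], [0.28, 2.66], [-3.11, 3.11]. Speed limits (rad/s): [2.57, 2.57, 3.14, 3.14, 3.14, 3.14].

### API

Orientations are given as [roll, pitch, yaw] about the fixed x, y, z axes, in that order (R = Rz(yaw) Ry(pitch) Rx(roll)).
In Python, from plant import bot gives the robot as it stands. The module is installed in compiled form; this text tells all that it offers.
- The arm moves only by the tool carry_out, never from a script. Its argument "motion" is a list of rows, each a list of 5 numbers: the closure, from 0 (fully open) to 1 (shut), then the shift along the tool's x, y, z in mm, then the turn about the tool's z in degrees. In form: [[claw, dx, dy, dz, spin], ...]. A call has 1 to 10 rows; each row is the pose to reach, as a shift and turn from the pose measured when the call began, along the tool's axes at that moment; what a row does not reach only later rows make up. A row lasts 1/8 s, in which the tool goes at most 62.5 mm and 10.7 degrees, less where a joint would pass 70% of its speed; a pose out of reach is approached as far as the arm can. A call with a gripper value outside its range is refused whole. The fingers move at their own pace and stop on an object; the grip force is fixed at half the most. Time passes only in rows, so rows that repeat a pose let the fingers close. It gives the time, the measured TCP pose, the force and the opening at its end, in the units of the state.
- bot.get_obs(): the state, without advancing time (a new reading comes with each control period).
- bot.capture(name): name is "side" or "top"; returns a dict with "color" (384x512x3 uint8, red, green, blue), "depth" (384x512 float32, mm along the optical axis (not along the pixel's ray), 0 where there is no reading), "K" (3x3 intrinsics, pixels), "k1" (the pictures are not rectified: a ray, as slopes to the right and down, at radius r is drawn at 1 + k1 r^2 times it, then the intrinsics apply), "camera_from_world" (4x4, takes a point from world to camera coordinates). Camera axes: x right, y down, z forward; pixel columns grow to the right and rows downward; lengths in mm; the calibration is good to about 2 mm. A picture is of the moment at which its call begins.
- bot.close_job(): hands the job in, once; it reports no verdict.
The state is a dict: "time": time; "joint_positions": joint angles; "dq": joint speeds; "tau": joint torques, N m; "tool_pos": TCP position; "tcp_rot": TCP orientation; "contact_force": force on the tool from outside, world axes, zero at the start; "moment": the same for the moment, N m; "grip_width": finger opening in mm.
Only numpy, scipy, OpenCV 4.12 (cv2) and the standard library are available. Lean on these libraries where they do the work, as an engineer would, in place of code of your own. Each camera call takes 0.05 s, during which the arm holds its last target.

## Working session

There is one attempt and no reset: what is moved stays moved. The work goes in short steps, Python scripts to look and compute and a tool call to move; the robot and the scene stay as the last step left them, time stands still between calls to the robot, and variables do not carry over. Pictures are saved under pics/ and viewed, and the job is handed in when it is done.

Besides the shell and the picture viewer there is one more tool, called after "Emit:" as a command line: name --pt "numbers of a row" for each row, then --argument value for the rest. carry_out: Moves the arm, as the interface text tells. Its arguments: {"type":"object","properties":{"motion":{"type":"array","items":{"type":"array","items":{"type":"number"}}}},"required":["motion"]}

```bash
mkdir -p pics; ls
cat > h.py <<'E'
import numpy as np, cv2
from plant import bot
def cap(n,f=None):
    c=bot.capture(n)
    np.savez('last_'+n+'.npz',**c)
    if f: cv2.imwrite('pics/'+f,c['color'][:,:,::-1])
    return c
def load(n): return dict(np.load('last_'+n+'.npz'))
def und(c,px):
    px=np.atleast_2d(np.asarray(px,float)); K=c['K']
    d=(px-[K[0,2],K[1,2]])/[K[0,0],K[1,1]]
    s=d.copy()
    for _ in range(20): s=d/(1+float(c['k1'])*(s**2).sum(1,keepdims=True))
    return s
def onplane(c,px,z):
    s=und(c,px); T=c['camera_from_world']; R=T[:3,:3]; o=-R.T@T[:3,3]
    d=np.c_[s,np.ones(len(s))]@R
    return o+d*((z-o[2])/d[:,2])[:,None]
def proj(c,P):
    P=np.atleast_2d(P); T=c['camera_from_world']; q=P@T[:3,:3].T+T[:3,3]; s=q[:,:2]/q[:,2:]
    s=s*(1+float(c['k1'])*(s**2).sum(1,keepdims=True)); K=c['K']
    return s*[K[0,0],K[1,1]]+[K[0,2],K[1,2]]
def depthpts(c):
    h,w=c['depth'].shape; v,u=np.mgrid[:h,:w]
    s=und(c,np.c_[u.ravel(),v.ravel()]); z=c['depth'].ravel()[:,None]
    T=c['camera_from_world']; return ((np.c_[s,np.ones(len(s))]*z-T[:3,3])@T[:3,:3]).reshape(h,w,3)
E
python3 - <<'E'
from h import *
for n in('top','side'):
    c=cap(n,n+'0.png'); T=c['camera_from_world']; print(n,c['K'],c['k1'],-T[:3,:3].T@T[:3,3],T[2,:3])
o=bot.get_obs();print(o)
E
```

```text
pics
top [[480.56924115   0.         249.1295297 ]
 [  0.         480.56924115 183.54825666]
 [  0.           0.           1.        ]] 0.03275180557495713 [ 200.14121141  -13.57698107 1509.74788208] [ 2.13137899e-01  8.57978736e-04 -9.77021750e-01]
side [[370.61651442   0.         253.5075332 ]
 [  0.         370.61651442 195.02407815]
 [  0.           0.           1.        ]] -0.10786945448467249 [4.25999688e-01 6.80787493e+02 7.83305308e+02] [ 0.43452097 -0.63323007 -0.64047732]
{'time': 0.1, 'joint_positions': array([-1.26497726e+00,  3.42674753e-01,  1.52491407e+00,  2.28986560e-05,
        1.27542144e+00, -1.45986142e-01]), 'dq': array([-0.00084927, -0.0009776 , -0.00040258, -0.00130084,  0.00011763,
        0.00019534]), 'tau': array([ 1.42782916e-03, -4.32006097e+01, -2.44694316e+01,  7.19179655e-02,
        5.26248990e-02, -6.75071715e-05]), 'tool_pos': array([ 229.13155776, -471.95333471,  226.10579539]), 'tcp_rot': array([-3.14019331e+00, -2.27880893e-04,  4.51798371e-01]), 'contact_force': array([ 0.12714768,  0.17764848, -0.18622085]), 'moment': array([-0.02697972, -0.05459432, -0.01654629]), 'grip_width': 91.95562935114556}
```

View pics/top0.png

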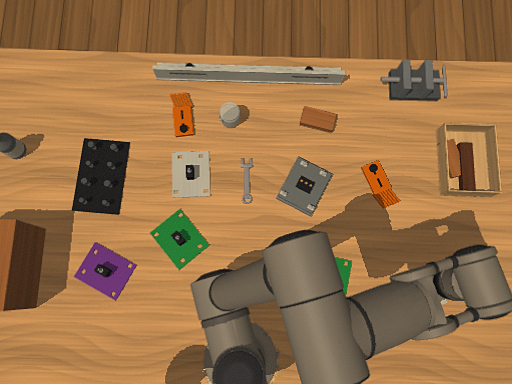

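View pics/side0.png

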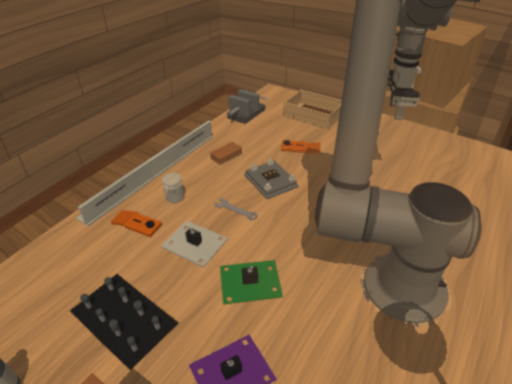

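Candidates for the cover in the top view: the aluminium plate with a black block at (190,173), green plates at (180,239) and (342,272), and a purple one at (105,270). By the description I choose the aluminium one. The switch box is the grey thing at (305,185). Next, a close crop to check this.

Run:
```python
from h import *
t=load('top')['color'];s=load('side')['color']
a=cv2.resize(t[140:220,160:345],None,fx=4,fy=4,interpolation=cv2.INTER_CUBIC)
b=cv2.resize(s[140:270,150:310],None,fx=2,fy=2,interpolation=cv2.INTER_CUBIC)
cv2.imwrite('pics/crop1.png',a[:,:,::-1]);cv2.imwrite('pics/crop2.png',b[:,:,::-1])
c=load('top');P=depthpts(c)
for n,(x0,x1,y0,y1) in dict(cov=(168,214,148,200),box=(275,336,152,218)).items():
    Q=P[y0:y1,x0:x1]
    print(n,np.histogram(Q[...,2],bins=np.arange(-6,90,4)))
```

```text
cov (array([297, 681, 825, 340,  56,  12,   4,   3,   2,   1,   6,  16,  45,
        28,   2,   3,   2,   0,   0,   0,   0,   0,   0]), array([-6, -2,  2,  6, 10, 14, 18, 22, 26, 30, 34, 38, 42, 46, 50, 54, 58,
       62, 66, 70, 74, 78, 82, 86]))
box (array([701, 930, 331, 107,  95,  70, 284, 619, 441, 172,  46,  18,  32,
         6,   3,   1,   0,   0,   0,   0,   0,   0,   0]), array([-6, -2,  2,  6, 10, 14, 18, 22, 26, 30, 34, 38, 42, 46, 50, 54, 58,
       62, 66, 70, 74, 78, 82, 86]))
```

View pics/crop1.png

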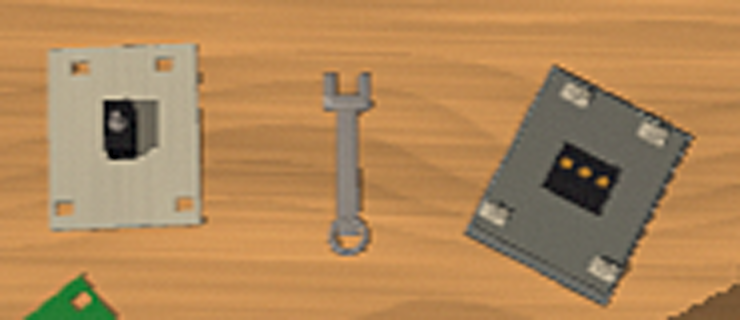

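View pics/crop2.png

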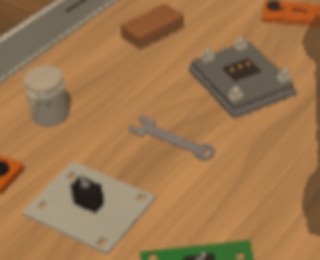

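```bash
python3 - <<'E'
from h import *
t=load('top')
def seg(c,x0,x1,y0,y1,f,name,z):
    im=c['color'][y0:y1,x0:x1].astype(int); hsv=cv2.cvtColor(c['color'][y0:y1,x0:x1],cv2.COLOR_RGB2HSV).astype(int)
    m=f(im,hsv).astype(np.uint8)
    cs,_=cv2.findContours(m,cv2.RETR_EXTERNAL,cv2.CHAIN_APPROX_NONE); k=max(cs,key=cv2.contourArea)
    mm=cv2.drawContours(np.zeros_like(m),[k],-1,1,-1)
    cv2.imwrite('pics/m_'+name+'.png',cv2.resize(m*255,None,fx=5,fy=5,interpolation=0))
    W=onplane(c,k[:,0]+[x0,y0],z)[:,:2]
    r=cv2.minAreaRect(W.astype(np.float32)); print(name,r)
    # ring: pixel area filled
    return m,r
m,r=seg(t,165,220,145,205,lambda i,h:(h[...,1]<70)&(h[...,2]>110),'cov',5)
m,r=seg(t,270,340,150,220,lambda i,h:(h[...,1]<70),'box',12)
for n in ('cov','box'): pass
h=cv2.cvtColor(t['color'],cv2.COLOR_RGB2HSV)
print(h[173,170:216]); print(h[160,280:310])
E
cd pics; python3 -c "
import cv2;import numpy as np
a=cv2.imread('m_cov.png');b=cv2.imread('m_box.png');h=max(a.shape[0],b.shape[0])
f=lambda x:np.pad(x,((0,h-x.shape[0]),(0,5),(0,0)),constant_values=128)
cv2.imwrite('m.png',np.hstack([f(a),f(b)]))"
```

```text
cov ((555.7862548828125, 176.7043914794922), (149.8119354248047, 119.41201782226562), 4.580904006958008)
box ((525.5399169921875, -188.09976196289062), (124.06416320800781, 156.60215759277344), 63.57095718383789)
[[ 15 155 198]
 [ 15 128 195]
 [ 19  73 185]
 [ 22  45 185]
 [ 22  48 182]
 [ 21  52 183]
 [ 20  55 187]
 [ 22  50 183]
 [ 22  52 182]
 [ 21  53 183]
 [ 19  50 184]
 [ 21  52 186]
 [ 19  51 186]
 [ 20  51 181]
 [ 20  53 194]
 [ 22  53 158]
 [105  78  13]
 [135  64  24]
 [ 10  31  25]
 [ 10  25  31]
 [165  18  29]
 [158  32  32]
 [120   9  29]
 [110  59  13]
 [ 23  43  78]
 [ 24  42 116]
 [ 22  51 109]
 [ 19  50 108]
 [ 18  45 103]
 [ 23  52 142]
 [ 21  51 191]
 [ 22  54 184]
 [ 21  50 178]
 [ 21  51 181]
 [ 21  51 184]
 [ 21  53 183]
 [ 22  54 180]
 [ 20  50 183]
 [ 21  50 190]
 [ 22  47 156]
 [ 15 162 124]
 [ 15 148 181]
 [ 16 149 174]
 [ 15 148 171]
 [ 15 150 170]
 [ 15 146 173]]
[[ 15 148 198]
 [ 15 150 197]
 [ 16 151 198]
 [ 15 149 197]
 [ 15 148 197]
 [ 15 146 197]
 [ 15 146 196]
 [ 15 149 193]
 [ 15 150 192]
 [ 16 145 192]
 [ 15 151 189]
 [ 15 148 191]
 [ 16 146 192]
 [ 15 150 195]
 [ 15 155 203]
 [ 15 135 191]
 [ 18  46 111]
 [ 34  20  90]
 [ 25  27 103]
 [ 23  29 105]
 [ 25  29  98]
 [ 25  30 110]
 [ 24  30 118]
 [ 34  18  97]
 [ 45  11  94]
 [ 60   8  64]
 [ 15 110  65]
 [ 16 154 147]
 [ 15 149 222]
 [ 16 151 211]]
```

View pics/m.png

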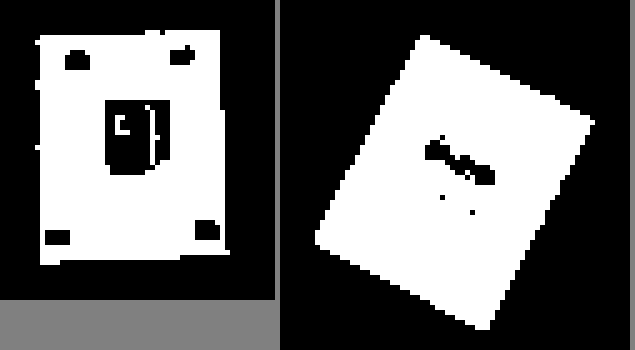

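Run:
```python
from h import *
t=load('top');s=load('side')
a=cv2.resize(t['color'][150:218,272:338],None,fx=6,fy=6,interpolation=cv2.INTER_NEAREST)
b=cv2.resize(s['color'][156:200,242:300],None,fx=6,fy=6,interpolation=cv2.INTER_NEAREST)
h=max(a.shape[0],b.shape[0]);f=lambda x:np.pad(x,((0,h-x.shape[0]),(0,5),(0,0)))
cv2.imwrite('pics/posts.png',np.hstack([f(a),f(b)])[:,:,::-1])
# holes top view
hsv=cv2.cvtColor(t['color'],cv2.COLOR_RGB2HSV)
S=hsv[...,1].astype(float)
hc=[]
for (u,v) in [(180,156.7),(201,156),(176,191.7),(206,191)]:
    u0,v0=int(u),int(v);w=np.clip(S[v0-4:v0+5,u0-4:u0+5]-60,0,90)
    # restrict to blob
    mm=(w>12).astype(np.uint8);n,l=cv2.connectedComponents(mm)
    lab=l[4,4] or max(range(1,n),key=lambda k:(l==k).sum()); w=w*(l==lab)
    yy,xx=np.mgrid[v0-4:v0+5,u0-4:u0+5]; p=((w*xx).sum()/w.sum(),(w*yy).sum()/w.sum()); hc.append(p)
    print(p,(w/90).sum())
W=onplane(t,hc,2.5);print(W)
model=np.array([[58,34],[58,-34],[-58,48],[-58,-48.]])
def fit(M,W):
    A=M-M.mean(0);B=W-W.mean(0);th=np.arctan2((A[:,0]*B[:,1]-A[:,1]*B[:,0]).sum(),(A*B).sum())
    R=np.array([[np.cos(th),-np.sin(th)],[np.sin(th),np.cos(th)]]);tt=W.mean(0)-R@M.mean(0);return th,tt,W-(M@R.T+tt)
print(fit(model,W[:,:2]))
```

```text
(np.float64(179.75332650972365), np.float64(156.7830092118731)) 10.855555555555556
(np.float64(200.6), np.float64(155.8734693877551)) 10.88888888888889
(np.float64(175.74142724745136), np.float64(191.94995366079704)) 11.988888888888889
(np.float64(205.7464412811388), np.float64(190.62188612099644)) 12.488888888888887
[[611.32259695 215.20723703   2.5       ]
 [616.37397438 147.8387406    2.5       ]
 [494.76278662 221.21733041   2.5       ]
 [501.81804444 125.7680102    2.5       ]]
(np.float64(0.0709920860251621), array([556.0693506 , 177.50782956]), array([[-0.18895466, -0.32903382],
       [ 0.03901487,  0.13118591],
       [-0.0479005 , -0.0555097 ],
       [ 0.19784029,  0.25335761]]))
```

View pics/posts.png

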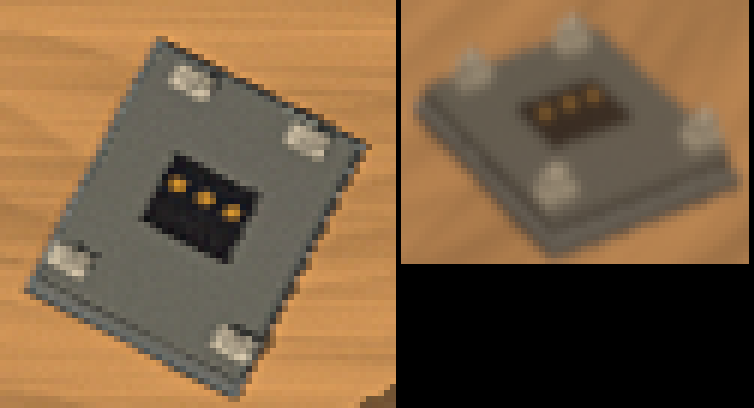

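```bash
cat >> h.py <<'E'
model=np.array([[-58,48],[-58,-48.],[58,34],[58,-34]])
def fit(M,W):
    A=M-M.mean(0);B=W-W.mean(0);th=np.arctan2((A[:,0]*B[:,1]-A[:,1]*B[:,0]).sum(),(A*B).sum())
    R=np.array([[np.cos(th),-np.sin(th)],[np.sin(th),np.cos(th)]]);tt=W.mean(0)-R@M.mean(0);return th,tt,W-(M@R.T+tt)
def tri(cs,pxs):
    A=[];b=[]
    for c,p in zip(cs,pxs):
        s=und(c,p)[0];T=c['camera_from_world']
        for i in(0,1): A.append(T[i,:3]-s[i]*T[2,:3]); b.append(s[i]*T[2,3]-T[i,3])
    x=np.linalg.lstsq(np.array(A),np.array(b),rcond=None);return x[0],x[1]
E
python3 - <<'E'
from h import *
t=load('top');s=load('side')
def blobs(c,seeds,name,r):
    V=cv2.cvtColor(c['color'],cv2.COLOR_RGB2HSV); out=[]
    for u,v in seeds:
        u0,v0=int(round(u)),int(round(v));w=V[v0-r:v0+r+1,u0-r:u0+r+1]
        m=((w[...,2]>thr[name])&(w[...,1]<90)).astype(np.uint8);n,l=cv2.connectedComponents(m);
        k=max(range(1,n),key=lambda k:(l==k).sum()); ys,xs=np.nonzero(l==k)
        ww=w[...,2][ys,xs].astype(float)-thr[name]+20
        out.append(((xs*ww).sum()/ww.sum()+u0-r,(ys*ww).sum()/ww.sum()+v0-r)); print(name,out[-1],len(xs),xs.min()+u0-r,xs.max()+u0-r,ys.min()+v0-r,ys.max()+v0-r)
    return np.array(out)
thr=dict(top=140,side=115)
# order 0,1,2,3 : -x+y, -x-y, +x+y, +x-y
bt=blobs(t,[(283.5,193),(311,207),(304,163.5),(323,173)],'top',5)
bs=blobs(s,[(242+ (555-401)/6,156+185/6),(242+(703-401)/6,156+130/6),(242+(473-401)/6,156+70/6),(242+(573-401)/6,156+35/6)],'side',5)
for z in (30,35,40): print(z,fit(model,onplane(t,bt,z)[:,:2]))
W=[]
for a,b in zip(bt,bs):
    x=tri([t,s],[a,b]);print(x);W.append(x[0][:2])
print(fit(model,np.array(W)))
E
```

```text
top (np.float64(282.54412955465585), np.float64(193.0186234817814)) 24 280 286 190 195
top (np.float64(310.08870356330556), np.float64(207.2122820318423)) 26 307 313 204 210
top (np.float64(303.1233201581028), np.float64(163.29723320158104)) 25 300 306 161 166
top (np.float64(322.4188524590164), np.float64(172.8344262295082)) 26 319 326 171 175
side (np.float64(267.35163127913), np.float64(186.37234593474884)) 47 264 271 183 190
side (np.float64(291.2611644997174), np.float64(177.52063312605992)) 42 287 295 173 181
side (np.float64(253.66157205240177), np.float64(167.66957787481806)) 33 250 258 165 171
side (np.float64(270.10890410958905), np.float64(161.81986301369864)) 33 267 273 159 165
30 (np.float64(-0.45650985206382333), array([ 526.65366441, -186.95487815]), array([[-0.19848414,  0.34801214],
       [-0.51430783,  0.09518622],
       [ 0.09871836, -0.14728615],
       [ 0.61407361, -0.29591222]]))
35 (np.float64(-0.45650985206382355), array([ 525.55039386, -186.36904221]), array([[-0.09339931,  0.11486401],
       [-0.26516346,  0.15405435],
       [-0.12816869, -0.16351711],
       [ 0.48673146, -0.10540125]]))
40 (np.float64(-0.45650985206382333), array([ 524.4471233 , -185.78320628]), array([[ 0.01168553, -0.11828412],
       [-0.01601909,  0.21292248],
       [-0.35505575, -0.17974807],
       [ 0.35938931,  0.08510971]]))
(array([ 493.82906385, -117.61492023,   36.92021635]), array([0.27385646]))
(array([ 452.55225278, -203.59188619,   34.77233495]), array([0.45696525]))
(array([ 591.3405189 , -182.14797979,   34.76195518]), array([3.30890639]))
(array([ 562.04382172, -243.06605454,   34.74800376]), array([2.90900138]))
(np.float64(-0.45958106934393966), array([ 524.94141431, -186.60521018]), array([[-0.42201197,  0.24363096],
       [ 0.88415465,  0.30555163],
       [-0.66419401, -0.2876596 ],
       [ 0.20205133, -0.26152299]]))
```

```bash
cat >> h.py <<'E'
from scipy.spatial.transform import Rotation as Ro
def go(x,y,z,yaw):
    o=bot.get_obs();R=Ro.from_euler('xyz',o['tcp_rot']).as_matrix()
    d=R.T@(np.array([x,y,z])-o['tool_pos'])
    sp=-np.degrees((yaw-o['tcp_rot'][2]+np.pi)%(2*np.pi)-np.pi)
    print('t',o['time'],'pos',o['tool_pos'].round(2),'rpy',o['tcp_rot'].round(4),'F',o['contact_force'].round(2),'M',o['moment'].round(3),'w',round(float(o['grip_width']),2))
    print('move',d.round(2),'spin',round(sp,2))
E
python3 -c "
from h import *
go(556.1,177.5,160,.071)"
```

```text
t 0.1 pos [ 229.13 -471.95  226.11] rpy [-3.1402e+00 -2.0000e-04  4.5180e-01] F [ 0.13  0.18 -0.19] M [-0.027 -0.055 -0.017] w 91.96
move [ 577.69 -441.45   66.86] spin 21.82
```

Emit:
carry_out --pt "0 577.7 -441.5 20 21.8" --pt "0 577.7 -441.5 20 21.8" --pt "0 577.7 -441.5 20 21.8" --pt "0 577.7 -441.5 20 21.8" --pt "0 577.7 -441.5 20 21.8" --pt "0 577.7 -441.5 20 21.8" --pt "0 577.7 -441.5 20 21.8" --pt "0 577.7 -441.5 20 21.8" --pt "0 577.7 -441.5 20 21.8" --pt "0 577.7 -441.5 66.8 21.8"

```text
time: 1.35
tool_pos: [508.2, 81.5, 193.9]
tcp_rot: [-3.141, -0.002, 0.072]
contact_force: [1.1, -1.7, 0.2]
grip_width: 91.5
```

```bash
python3 -c "
from h import *
go(556.1,177.5,100,.071)"
```

```text
t 1.35 pos [508.15  81.5  193.92] rpy [-3.1406e+00 -2.4000e-03  7.1800e-02] F [ 1.05 -1.75  0.18] M [ 0.024 -0.014 -0.056] w 91.53
move [ 54.48 -92.22  94.15] spin 0.05
```

Emit:
carry_out --pt "0 54.5 -92.2 40 0" --pt "0 54.5 -92.2 70 0" --pt "0 54.5 -92.2 94 0" --pt "0 54.5 -92.2 94 0" --pt "0 54.5 -92.2 94 0" --pt "0 54.5 -92.2 94 0"

```text
time: 2.1
tool_pos: [557.0, 177.0, 102.0]
tcp_rot: [-3.14, -0.005, 0.071]
contact_force: [-1.2, -0.5, -0.6]
grip_width: 92.1
```

```bash
python3 -c "
from h import *
go(556.1,177.5,11,.071)
for n in ('top','side'): cap(n,n+'1.png')
a=cv2.imread('pics/top1.png')[120:240,140:260];b=cv2.imread('pics/side1.png')[150:280,130:260]
cv2.imwrite('pics/c1.png',np.hstack([cv2.resize(a,(390,390),interpolation=2),cv2.resize(b,(390,390),interpolation=2)]))"
```

```text
t 2.1 pos [556.99 176.95 101.98] rpy [-3.1403 -0.0054  0.0707] F [-1.22 -0.54 -0.56] M [ 0.061  0.005 -0.01 ] w 92.06
move [-1.33 -0.49 90.98] spin -0.02
```

View pics/c1.png

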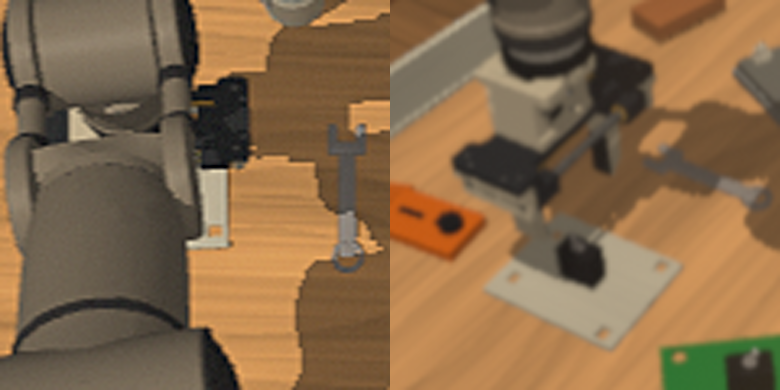

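The top view is blocked by the arm. In the side view the fingers straddle the black block at about (195,235), with the jaws across its y. I'll descend.

Emit:
carry_out --pt "0 -1.3 -0.5 40 0" --pt "0 -1.3 -0.5 75 0" --pt "0 -1.3 -0.5 90 0" --pt "0 -1.3 -0.5 90 0" --pt "0 -1.3 -0.5 90 0"

```text
time: 2.82
tool_pos: [556.9, 177.7, 13.1]
tcp_rot: [-3.14, -0.007, 0.071]
contact_force: [0.2, -0.3, -0.3]
grip_width: 91.8
```

Emit:
carry_out --pt "1 0 0 0 0" --pt "1 0 0 0 0" --pt "1 0 0 0 0" --pt "1 0 0 0 0" --pt "1 0 0 0 0" --pt "1 0 0 0 0" --pt "1 0 0 0 0" --pt "1 0 0 0 0"

```text
time: 3.82
tool_pos: [556.9, 177.7, 13.0]
tcp_rot: [-3.14, -0.007, 0.071]
contact_force: [0.2, 0.3, -0.5]
grip_width: 24.3
```

Emit:
carry_out --pt "1 0 0 -30 0" --pt "1 0 0 -80 0" --pt "1 0 0 -125 0" --pt "1 0 0 -125 0"

```text
time: 4.32
tool_pos: [558.0, 177.8, 141.7]
tcp_rot: [-3.139, -0.015, 0.071]
contact_force: [0.6, 0.3, -2.9]
grip_width: 24.0
```

```bash
python3 -c "
from h import *
go(526.2,-186.9,130,-.457)"
```

```text
t 4.325 pos [558.04 177.85 141.7 ] rpy [-3.1393 -0.0147  0.0709] F [ 0.6   0.29 -2.86] M [0.014 0.068 0.067] w 24.05
move [-57.76 361.6   10.03] spin 30.25
```

Emit:
carry_out --pt "1 -57.8 361.6 10 30.25" --pt "1 -57.8 361.6 10 30.25" --pt "1 -57.8 361.6 10 30.25" --pt "1 -57.8 361.6 10 30.25" --pt "1 -57.8 361.6 10 30.25" --pt "1 -57.8 361.6 10 30.25" --pt "1 -57.8 361.6 10 30.25" --pt "1 -57.8 361.6 10 30.25" --pt "1 -57.8 361.6 10 30.25"

```text
time: 5.45
tool_pos: [526.0, -185.4, 129.4]
tcp_rot: [-3.132, -0.01, -0.455]
contact_force: [-0.3, 0.2, -2.3]
grip_width: 24.1
```

```bash
python3 -c "
from h import *
go(526.2,-186.9,75,-.457)
for n in ('top','side'): cap(n,n+'2.png')
a=cv2.imread('pics/top2.png')[130:250,240:360];b=cv2.imread('pics/side2.png')[80:210,205:335]
cv2.imwrite('pics/c2.png',np.hstack([cv2.resize(a,(390,390),interpolation=2),cv2.resize(b,(390,390),interpolation=2)]))"
```

```text
t 5.45 pos [ 525.97 -185.42  129.43] rpy [-3.132  -0.0101 -0.4555] F [-0.34  0.23 -2.28] M [0.047 0.055 0.017] w 24.1
move [ 0.31  1.76 54.42] spin 0.09
```

View pics/c2.png

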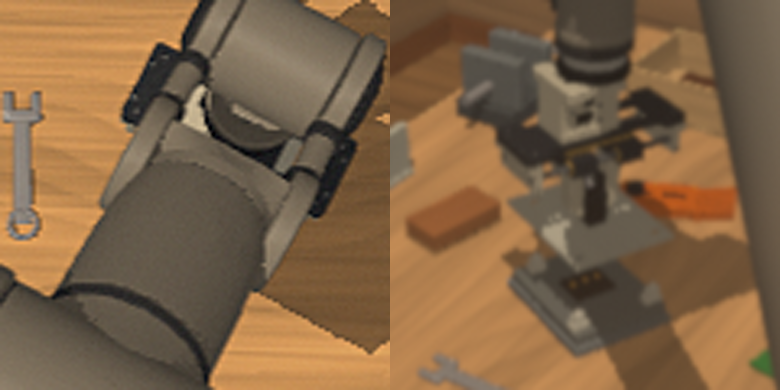

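The side view shows the held plate level and square above the box. The wide pair faces the same way as the box's near edge. Going lower, then I'll check again.

Emit:
carry_out --pt "1 0.3 1.8 30 0" --pt "1 0.3 1.8 50 0" --pt "1 0.3 1.8 52 0" --pt "1 0.3 1.8 54 0" --pt "1 0.3 1.8 54 0"

```text
time: 6.18
tool_pos: [527.0, -187.2, 76.7]
tcp_rot: [-3.132, -0.013, -0.455]
contact_force: [-0.4, 0.2, -1.1]
grip_width: 23.3
```

```bash
python3 -c "
from h import *
go(526.2,-186.9,65,-.457)
c=cap('side','side3.png')
x,y,z=bot.get_obs()['tool_pos'];th=bot.get_obs()['tcp_rot'][2]
R=np.array([[np.cos(th),-np.sin(th)],[np.sin(th),np.cos(th)]])
pl=np.array([[-75,60],[-75,-60],[75,60],[75,-60.]])
ctr=np.array([x,y])-R@[0.85,0.1]
for M,zz in((model,z-13+5),(pl,z-8),):
  print(proj(c,np.c_[M@R.T+ctr,np.full(4,zz)]).round(1))
a=cv2.imread('pics/side3.png')
import sys
b=a.copy()
b=cv2.resize(a[120:200,220:320],None,fx=7,fy=7,interpolation=cv2.INTER_CUBIC)
for M,col in((model,(0,0,255)),(pl,(0,255,0))):
  for u,v in proj(c,np.c_[M@R.T+ctr,np.full(4,z-8)]): cv2.circle(b,(int((u-220+.5)*7),int((v-120+.5)*7)),2,col,-1)
cv2.imwrite('pics/c3.png',b)"
```

```text
t 6.175 pos [ 527.05 -187.18   76.69] rpy [-3.1322 -0.0126 -0.4548] F [-0.44  0.16 -1.13] M [ 0.057  0.03  -0.046] w 23.34
move [-1.03  0.23 11.68] spin 0.12
[[267.1 178.3]
 [291.9 169.1]
 [252.7 159.4]
 [269.6 153.6]]
[[266.7 182.3]
 [297.9 170.6]
 [243.6 159.2]
 [273.2 149.2]]
```

View pics/c3.png

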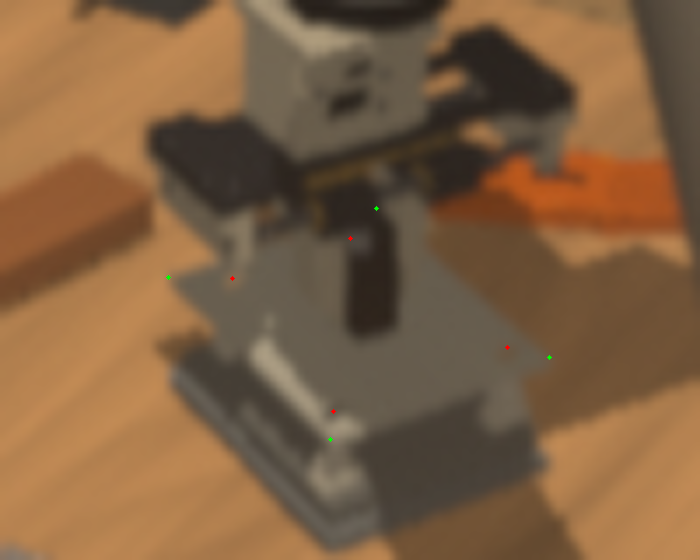

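```bash
python3 -c "
from h import *
a=cv2.imread('pics/side3.png')
b=cv2.resize(a[150:195,240:302],None,fx=12,fy=12,interpolation=cv2.INTER_NEAREST).astype(float)
b=np.clip((b/160)**.7*255,0,255).astype(np.uint8)
for k in range(240,302,10): cv2.putText(b,str(k),((k-240)*12,10),0,.35,(0,255,255),1)
for k in range(150,195,10): cv2.putText(b,str(k),(0,(k-150)*12+6),0,.35,(0,255,255),1)
for u,v in [(266.7,182.3),(297.9,170.6),(243.6,159.2)]: cv2.circle(b,(int((u-240+.5)*12),int((v-150+.5)*12)),2,(0,255,0),-1)
cv2.imwrite('pics/c4.png',b)"
```

```text
(no output)
```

View pics/c4.png

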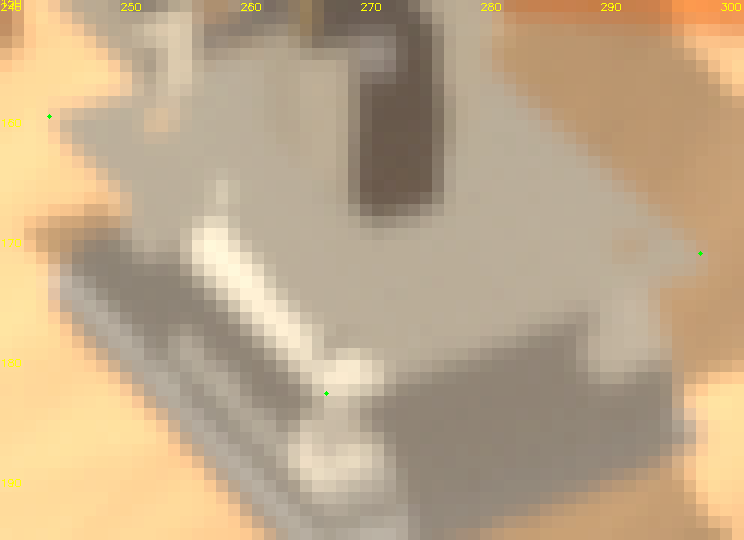

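The two visible holes lie at (292,169.9) and (252.4,159.7), against predictions of (291.9,169.1) and (252.7,159.4). They agree, so I'll lower it on, feeling for contact.

Emit:
carry_out --pt "1 -1 0.2 4 0.1" --pt "1 -1 0.2 8 0.1" --pt "1 -1 0.2 11 0.1" --pt "1 -1 0.2 13 0.1" --pt "1 -1 0.2 13 0.1"

```text
time: 6.85
tool_pos: [526.1, -186.9, 63.5]
tcp_rot: [-3.132, -0.012, -0.457]
contact_force: [-0.1, -0.5, -1.8]
grip_width: 24.0
```

```bash
python3 -c "
from h import *
go(526.2,-186.9,60,-.457)"
```

```text
t 6.85 pos [ 526.13 -186.87   63.46] rpy [-3.1321 -0.0122 -0.4567] F [-0.11 -0.5  -1.83] M [ 0.098  0.013 -0.052] w 23.95
move [0.03 0.03 3.46] spin 0.02
```

Emit:
carry_out --pt "1 0 0 1 0" --pt "1 0 0 2.5 0" --pt "1 0 0 3.5 0" --pt "1 0 0 3.5 0"

```text
time: 7.35
tool_pos: [526.1, -186.8, 59.9]
tcp_rot: [-3.132, -0.012, -0.457]
contact_force: [-0.5, 0.3, -1.7]
grip_width: 23.4
```

Emit:
carry_out --pt "1 0 0 1 0" --pt "1 0 0 2 0" --pt "1 0 0 2 0"

```text
time: 7.72
tool_pos: [526.1, -186.8, 57.8]
tcp_rot: [-3.132, -0.012, -0.457]
contact_force: [0.4, -0.1, -2.2]
grip_width: 23.5
```

Emit:
carry_out --pt "1 0 0 1 0" --pt "1 0 0 2 0" --pt "1 0 0 2 0"

```text
time: 8.1
tool_pos: [526.4, -187.3, 56.2]
tcp_rot: [-3.133, -0.013, -0.457]
contact_force: [-1.3, -2.3, 3.0]
grip_width: 23.9
```

Emit:
carry_out --pt "1 0 0 0.7 0" --pt "1 0 0 1.5 0" --pt "1 0 0 1.5 0"

```text
time: 8.48
tool_pos: [526.8, -187.6, 55.7]
tcp_rot: [-3.133, -0.014, -0.457]
contact_force: [-3.7, -0.4, 8.6]
grip_width: 23.5
```

```bash
python3 -c "
from h import *
go(526.2,-186.9,56,-.457)
c=cap('side','side5.png');t=cap('top','top5.png')
a=cv2.imread('pics/side5.png')
b=cv2.resize(a[150:200,240:302],None,fx=12,fy=12,interpolation=cv2.INTER_NEAREST).astype(float)
b=np.clip((b/160)**.7*255,0,255).astype(np.uint8)
cv2.imwrite('pics/c5.png',b)"
```

```text
t 8.475 pos [ 526.75 -187.58   55.67] rpy [-3.1327 -0.0143 -0.4569] F [-3.67 -0.41  8.56] M [-0.189  0.636 -0.119] w 23.52
move [-0.79 -0.37 -0.34] spin 0.01
```

View pics/c5.png

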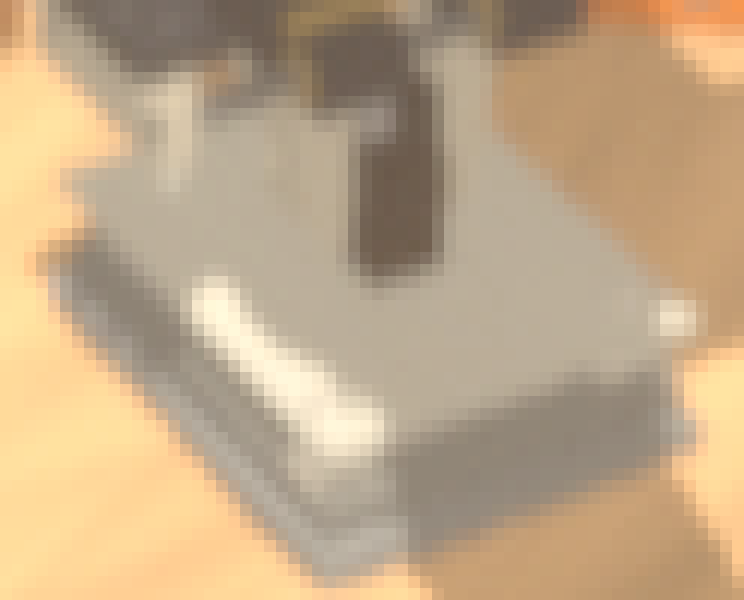

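Emit:
carry_out --pt "1 -0.5 0 -1 0" --pt "1 -1 -0.4 -1.5 0" --pt "1 -1 -0.4 -1.5 0"

```text
time: 8.95
tool_pos: [526.0, -186.8, 57.0]
tcp_rot: [-3.133, -0.014, -0.457]
contact_force: [-0.2, -1.7, -0.1]
grip_width: 23.7
```

```bash
python3 -c "
from h import *
go(526.2,-186.9,56,-.457)"
```

```text
t 8.95 pos [ 525.99 -186.77   56.98] rpy [-3.1328 -0.0142 -0.4567] F [-0.17 -1.73 -0.11] M [-0.33   0.129 -0.002] w 23.66
move [0.23 0.04 0.98] spin 0.02
```

Emit:
carry_out --pt "1 -0.3 0 0.5 0" --pt "1 -0.6 0 1 0" --pt "1 -0.6 0 1 0"

```text
time: 9.32
tool_pos: [525.9, -186.9, 56.4]
tcp_rot: [-3.133, -0.016, -0.457]
contact_force: [0.3, -3.3, 5.3]
grip_width: 24.0
```

```bash
python3 -c "
from h import *
go(526.2,-186.9,56,-.457)"
```

```text
t 9.325 pos [ 525.93 -186.85   56.43] rpy [-3.1329 -0.0156 -0.4568] F [ 0.29 -3.25  5.26] M [-0.495  0.174 -0.084] w 24.0
move [ 0.25 -0.07  0.43] spin 0.01
```

Emit:
carry_out --pt "1 0.2 0.6 -0.3 0" --pt "1 0.2 0.6 0 0" --pt "1 0.2 0.6 0 0"

```text
time: 9.7
tool_pos: [525.8, -187.3, 56.3]
tcp_rot: [-3.133, -0.015, -0.457]
contact_force: [0.1, -1.2, 2.7]
grip_width: 23.9
```

```bash
python3 -c "
from h import *
go(526.2,-186.9,56,-.457)"
```

```text
t 9.7 pos [ 525.77 -187.28   56.34] rpy [-3.1327 -0.0152 -0.4569] F [ 0.08 -1.23  2.74] M [-0.095  0.218 -0.093] w 23.93
move [ 0.21 -0.53  0.35] spin 0.0
```

Centred, with little side force. I'll release, rise and look.

Emit:
carry_out --pt "0 0 0 0 0" --pt "0 0 0 0 0" --pt "0 0 0 0 0" --pt "0 0 0 0 0" --pt "0 0 0 -40 0" --pt "0 0 0 -100 0" --pt "0 0 0 -140 0" --pt "0 0 0 -140 0"

```text
time: 10.7
tool_pos: [524.9, -188.3, 200.0]
tcp_rot: [-3.133, -0.023, -0.457]
contact_force: [-0.4, 0.9, -0.6]
grip_width: 91.4
```

```bash
python3 -c "
from h import *
go(526.2,-186.9,56,-.457)
c=cap('side','side6.png');t=cap('top','top6.png')
a=cv2.imread('pics/side6.png')
b=cv2.resize(a[150:200,240:302],None,fx=12,fy=12,interpolation=cv2.INTER_NEAREST).astype(float)
b=np.clip((b/160)**.7*255,0,255).astype(np.uint8)
cv2.imwrite('pics/c6.png',b)"
```

```text
t 10.7 pos [ 524.92 -188.25  199.96] rpy [-3.1329 -0.0227 -0.4568] F [-0.41  0.92 -0.63] M [0.08  0.056 0.082] w 91.4
move [ -2.72  -0.53 143.95] spin 0.01
```

View pics/c6.png

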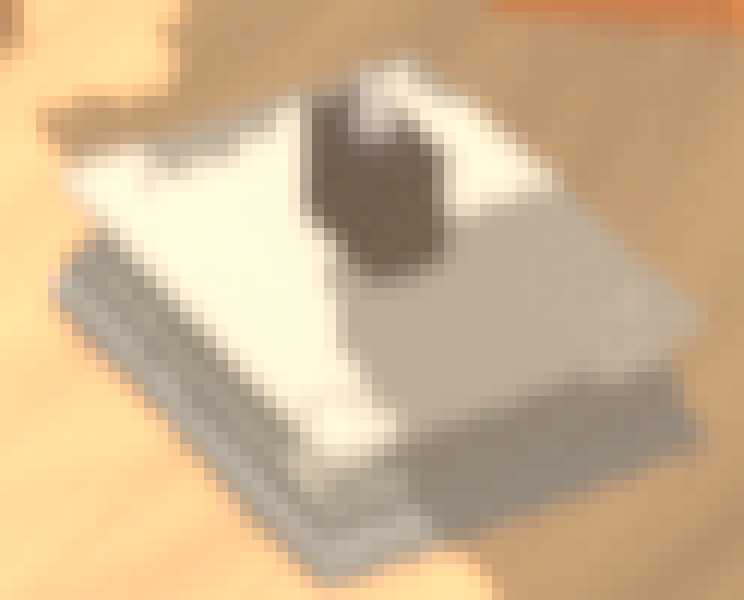

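View pics/top6.png

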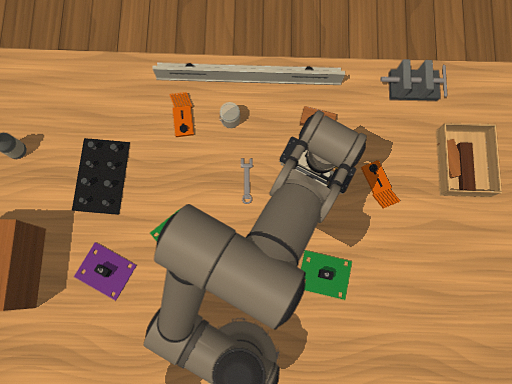

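In the side view the plate sits level, all visible holes are filled by posts, and the outlines are parallel to the box. Next I'll press the -x end with closed fingers.

```bash
python3 -c "
from h import *
go(473,-161.3,70,-.457)"
```

```text
t 10.8 pos [ 523.   -187.29  195.99] rpy [-3.1327 -0.0149 -0.4569] F [0.68 0.17 0.3 ] M [ 0.069  0.006 -0.014] w 91.86
move [-58.21  -0.15 125.15] spin 0.0
```

Emit:
carry_out --pt "1 -58.2 0 0 0" --pt "1 -58.2 0 0 0" --pt "1 -58.2 0 40 0" --pt "1 -58.2 0 80 0" --pt "1 -58.2 0 110 0" --pt "1 -58.2 0 125 0" --pt "1 -58.2 0 125 0" --pt "1 -58.2 0 125 0" --pt "1 -58.2 0 125 0"

```text
time: 11.92
tool_pos: [473.6, -161.8, 71.2]
tcp_rot: [-3.133, -0.017, -0.457]
contact_force: [0.4, 0.7, 0.8]
grip_width: 6.8
```

```bash
python3 -c "
from h import *
go(473,-161.3,50,-.457)"
```

```text
t 11.925 pos [ 473.6  -161.77   71.17] rpy [-3.1327 -0.017  -0.4569] F [0.38 0.73 0.8 ] M [0.087 0.081 0.013] w 6.82
move [-1.11  0.03 21.16] spin 0.01
```

Emit:
carry_out --pt "1 -1 0 10 0" --pt "1 -1 0 18 0" --pt "1 -1 0 20 0" --pt "1 -1 0 20 0"

```text
time: 12.42
tool_pos: [472.9, -161.3, 50.9]
tcp_rot: [-3.133, -0.016, -0.457]
contact_force: [0.0, -0.3, 0.3]
grip_width: 0.4
```

Emit:
carry_out --pt "1 0 0 1 0" --pt "1 0 0 2 0" --pt "1 0 0 2 0"

```text
time: 12.8
tool_pos: [473.0, -161.3, 48.9]
tcp_rot: [-3.133, -0.017, -0.457]
contact_force: [-0.6, -0.3, -0.7]
grip_width: 0.7
```

Emit:
carry_out --pt "1 0 0 1 0" --pt "1 0 0 2 0" --pt "1 0 0 2 0"

```text
time: 13.18
tool_pos: [473.4, -161.4, 47.4]
tcp_rot: [-3.133, -0.018, -0.457]
contact_force: [-0.5, -0.0, 5.5]
grip_width: 0.5
```

Emit:
carry_out --pt "1 0 0 1 0" --pt "1 0 0 1.5 0" --pt "1 0 0 1.5 0"

```text
time: 13.55
tool_pos: [473.8, -161.6, 46.8]
tcp_rot: [-3.133, -0.019, -0.457]
contact_force: [-1.5, 0.7, 7.6]
grip_width: 0.4
```

Emit:
carry_out --pt "1 -0.4 0 1 0" --pt "1 -0.8 0 2 0" --pt "1 -0.8 0 2.5 0" --pt "1 -0.8 0 2.5 0"

```text
time: 14.05
tool_pos: [473.5, -161.5, 44.3]
tcp_rot: [-3.133, -0.02, -0.457]
contact_force: [1.5, -1.5, 2.6]
grip_width: 0.4
```

Emit:
carry_out --pt "1 -0.4 0 1.5 0" --pt "1 -0.4 0 2.5 0" --pt "1 -0.4 0 3 0" --pt "1 -0.4 0 3 0"

```text
time: 14.55
tool_pos: [472.9, -161.1, 41.0]
tcp_rot: [-3.133, -0.019, -0.457]
contact_force: [0.2, -0.6, -0.7]
grip_width: 0.1
```

Emit:
carry_out --pt "1 0 0 1 0" --pt "1 0 0 2 0" --pt "1 0 0 2 0"

```text
time: 14.92
tool_pos: [472.9, -161.1, 39.4]
tcp_rot: [-3.133, -0.019, -0.457]
contact_force: [-0.8, 0.4, 6.5]
grip_width: 0.4
```

Emit:
carry_out --pt "1 0 0 1 0" --pt "1 0 0 1.5 0" --pt "1 0 0 1.5 0"

```text
time: 15.3
tool_pos: [473.0, -161.1, 39.1]
tcp_rot: [-3.133, -0.02, -0.457]
contact_force: [-4.5, 2.6, 13.3]
grip_width: 0.1
```

Emit:
carry_out --pt "1 0 0 1 0" --pt "1 0 0 1 0" --pt "1 0 0 0 0" --pt "1 0 0 -30 0" --pt "1 0 0 -80 0" --pt "1 0 0 -80 0"

```text
time: 16.05
tool_pos: [473.3, -162.1, 122.4]
tcp_rot: [-3.133, -0.027, -0.457]
contact_force: [0.1, -0.3, -0.4]
grip_width: 0.1
```

```bash
python3 -c "
from h import *
go(577,-212.5,110,-.457)"
```

```text
t 16.05 pos [ 473.31 -162.08  122.38] rpy [-3.1331 -0.0271 -0.4566] F [ 0.15 -0.33 -0.39] M [ 0.029  0.052 -0.029] w 0.15
move [114.92  -0.33  15.51] spin 0.02
```

Emit:
carry_out --pt "1 57 0 0 0" --pt "1 114 0 0 0" --pt "1 114.5 0 0 0" --pt "1 114.5 0 20 0" --pt "1 114.5 0 50 0" --pt "1 114.5 0 60 0" --pt "1 114.5 0 60 0"

```text
time: 16.92
tool_pos: [576.9, -212.3, 64.7]
tcp_rot: [-3.133, -0.025, -0.457]
contact_force: [1.4, 0.1, 1.1]
grip_width: 0.7
```

```bash
python3 -c "
from h import *
go(577,-212.5,51,-.457)
c=cap('side','side7.png')
a=cv2.imread('pics/side7.png')
b=cv2.resize(a[130:200,235:305],None,fx=8,fy=8,interpolation=cv2.INTER_NEAREST).astype(float)
b=np.clip((b/160)**.7*255,0,255).astype(np.uint8)
cv2.imwrite('pics/c7.png',b)"
```

```text
t 16.925 pos [ 576.93 -212.35   64.73] rpy [-3.133  -0.0249 -0.4565] F [1.38 0.13 1.08] M [ 0.083  0.011 -0.024] w 0.66
move [-0.21  0.22 13.72] spin 0.03
```

View pics/c7.png

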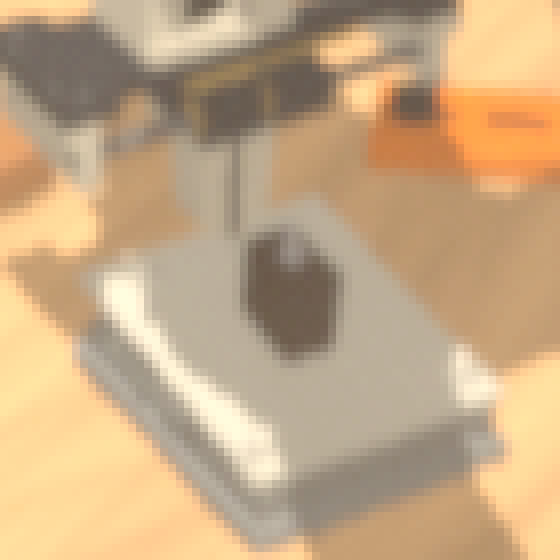

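The near (-x) end sits lower than before, and the closed fingers are over the bare +x end. Pressing there now.

Emit:
carry_out --pt "1 -0.2 0.2 6 0" --pt "1 -0.2 0.2 11 0" --pt "1 -0.2 0.2 13 0" --pt "1 -0.2 0.2 14 0" --pt "1 -0.2 0.2 14 0"

```text
time: 17.6
tool_pos: [577.8, -212.9, 51.7]
tcp_rot: [-3.133, -0.027, -0.457]
contact_force: [-0.8, -0.5, -0.5]
grip_width: 0.4
```

Emit:
carry_out --pt "1 0 0 1 0" --pt "1 0 0 2 0" --pt "1 0 0 2.5 0" --pt "1 0 0 2.5 0"

```text
time: 18.1
tool_pos: [577.8, -212.9, 49.2]
tcp_rot: [-3.133, -0.027, -0.457]
contact_force: [-0.4, 0.1, 0.4]
grip_width: 0.4
```

Emit:
carry_out --pt "1 -0.5 0 1 0" --pt "1 -0.8 0 2 0" --pt "1 -0.8 0 2 0"

```text
time: 18.48
tool_pos: [577.8, -212.9, 47.9]
tcp_rot: [-3.133, -0.029, -0.456]
contact_force: [0.1, -0.1, 4.4]
grip_width: 0.2
```

Emit:
carry_out --pt "1 -0.3 0 1 0" --pt "1 -0.6 0 2 0" --pt "1 -0.6 0 2 0"

```text
time: 18.85
tool_pos: [577.9, -212.9, 47.0]
tcp_rot: [-3.133, -0.031, -0.456]
contact_force: [-1.1, -0.6, 7.9]
grip_width: 0.3
```

Emit:
carry_out --pt "1 -0.5 0 1 0" --pt "1 -0.8 0 2 0" --pt "1 -0.8 0 2.5 0" --pt "1 -0.8 0 2.5 0"

```text
time: 19.35
tool_pos: [577.2, -212.6, 44.2]
tcp_rot: [-3.133, -0.031, -0.457]
contact_force: [1.3, -0.3, 1.2]
grip_width: 0.4
```

Emit:
carry_out --pt "1 -0.3 0 1 0" --pt "1 -0.5 0 2 0" --pt "1 -0.5 0 2.5 0" --pt "1 -0.5 0 2.5 0"

```text
time: 19.85
tool_pos: [576.6, -212.2, 41.4]
tcp_rot: [-3.133, -0.03, -0.457]
contact_force: [0.1, 0.1, -0.2]
grip_width: 0.2
```

Emit:
carry_out --pt "1 0 0 1 0" --pt "1 0 0 2 0" --pt "1 0 0 2 0"

```text
time: 20.23
tool_pos: [576.5, -212.1, 39.4]
tcp_rot: [-3.133, -0.029, -0.457]
contact_force: [-1.0, 0.8, 0.8]
grip_width: 0.4
```

Emit:
carry_out --pt "1 0 0 1 0" --pt "1 0 0 1.5 0" --pt "1 0 0 1.5 0"

```text
time: 20.6
tool_pos: [576.5, -212.1, 39.1]
tcp_rot: [-3.133, -0.03, -0.456]
contact_force: [-3.5, 1.8, 10.0]
grip_width: 0.2
```

Emit:
carry_out --pt "1 0 0 1 0" --pt "1 0 0 1.3 0" --pt "1 0 0 1.3 0"

```text
time: 20.98
tool_pos: [576.5, -212.1, 39.1]
tcp_rot: [-3.133, -0.03, -0.456]
contact_force: [-2.9, 1.7, 10.4]
grip_width: 0.7
```

```bash
python3 -c "
from h import *
go(473,-161.2,45,-.457)"
```

```text
t 20.975 pos [ 576.53 -212.13   39.06] rpy [-3.1333 -0.0303 -0.4562] F [-2.9   1.73 10.39] M [0.366 0.69  0.07 ] w 0.68
move [-115.15   -0.19   -9.43] spin 0.04
```

Firm at 39.1 mm, the same as the other end. I'll lift, move the arm aside, and look from both cameras.

Emit:
carry_out --pt "1 0 0 -40 0" --pt "1 0 0 -100 0" --pt "1 0 0 -160 0" --pt "1 0 150 -160 0" --pt "1 -100 260 -160 0" --pt "1 -100 260 -160 0" --pt "1 -100 260 -160 0" --pt "1 -100 260 -160 0" --pt "1 -100 260 -160 0"

```text
time: 22.1
tool_pos: [365.6, -402.0, 193.7]
tcp_rot: [-3.133, -0.03, -0.46]
contact_force: [0.2, 0.6, -0.6]
grip_width: 0.6
```

```bash
python3 -c "
from h import *
go(577,-212.5,51,-.457)
c=cap('side','side8.png');t=cap('top','top8.png')
a=cv2.imread('pics/side8.png');e=cv2.imread('pics/top8.png')
f=lambda b:np.clip((cv2.resize(b,None,fx=6,fy=6,interpolation=cv2.INTER_NEAREST).astype(float)/170)**.7*255,0,255).astype(np.uint8)
cv2.imwrite('pics/c8.png',np.hstack([f(a[145:205,238:302]),f(e[152:212,275:337])]))"
```

```text
t 22.1 pos [ 365.58 -401.97  193.74] rpy [-3.1335 -0.0302 -0.4602] F [ 0.21  0.57 -0.59] M [0.077 0.026 0.013] w 0.63
move [ 100.92 -262.46  147.99] spin -0.18
```

View pics/c8.png

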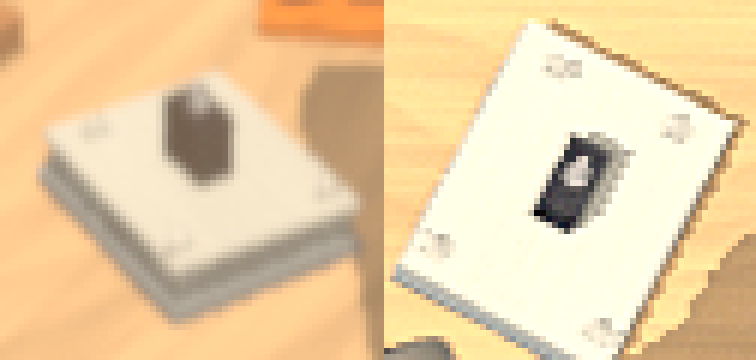

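View pics/top8.png

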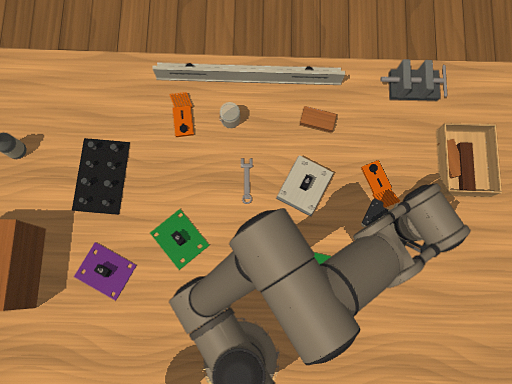

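```bash
python3 -c "
from h import *
R=np.array([[np.cos(.457),np.sin(.457)],[-np.sin(.457),np.cos(.457)]])
for n in('top','side'):
    c=load(n);P=depthpts(c).reshape(-1,3);q=(P[:,:2]-[525.2,-186.8])@R
    q=(P[:,:2]-[525.2,-186.8])@R
    # box axes
    ex=np.array([np.cos(.457),-np.sin(.457)]);ey=np.array([np.sin(.457),np.cos(.457)])
    d=P[:,:2]-[525.2,-186.8];q=np.c_[d@ex,d@ey]
    m=(abs(q[:,0])<70)&(abs(q[:,1])<55)&(P[:,2]>15)&(P[:,2]<60)&((abs(q[:,0])>32)|(abs(q[:,1])>32))
    A=np.c_[q[m],np.ones(m.sum())];s=np.linalg.lstsq(A,P[m,2],rcond=None)[0];print(n,m.sum(),s, 'heights at posts',(np.c_[model,np.ones(4)]@s).round(1), 'resid',np.std(P[m,2]-A@s))
"
```

```text
top 1121 [-2.51842710e-03  2.41940284e-04  3.79801276e+01] heights at posts [38.1 38.1 37.8 37.8] resid 3.559851114406486
side 573 [ 2.67245481e-02 -1.26352358e-02  3.67671513e+01] heights at posts [34.6 35.8 37.9 38.7] resid 4.68926608582571
```

The top depth shows the plate level to 0.3 mm with its top at about 38 mm. I'll give each end one more gentle check press, since the +x end only got about 10 N.

```bash
python3 -c "
from h import *
go(576.8,-212.3,120,-.457)"
```

```text
t 22.2 pos [ 367.55 -400.43  193.8 ] rpy [-3.1329 -0.0306 -0.4571] F [ 0.29 -0.86  0.42] M [ 0.073  0.086 -0.011] w 0.27
move [ 102.44 -260.49   79.22] spin -0.0
```

Emit:
carry_out --pt "1 102.4 -260.5 0 0" --pt "1 102.4 -260.5 0 0" --pt "1 102.4 -260.5 0 0" --pt "1 102.4 -260.5 0 0" --pt "1 102.4 -260.5 0 0" --pt "1 102.4 -260.5 40 0" --pt "1 102.4 -260.5 79 0" --pt "1 102.4 -260.5 79 0" --pt "1 102.4 -260.5 79 0"

```text
time: 23.32
tool_pos: [577.9, -211.8, 121.7]
tcp_rot: [-3.133, -0.033, -0.456]
contact_force: [0.3, 0.2, -0.4]
grip_width: 0.4
```

```bash
python3 -c "
from h import *
go(576.8,-212.3,43,-.457)"
```

```text
t 23.325 pos [ 577.89 -211.83  121.65] rpy [-3.1328 -0.0325 -0.4559] F [ 0.25  0.23 -0.4 ] M [ 0.116  0.006 -0.001] w 0.44
move [-3.33  1.6  78.58] spin 0.06
```

Emit:
carry_out --pt "1 -3.3 1.6 40 0" --pt "1 -3.3 1.6 65 0" --pt "1 -3.3 1.6 75 0" --pt "1 -3.3 1.6 78 0" --pt "1 -3.3 1.6 78 0" --pt "1 -3.3 1.6 78 0"

```text
time: 24.08
tool_pos: [577.5, -212.6, 44.8]
tcp_rot: [-3.133, -0.035, -0.456]
contact_force: [1.1, 0.2, -0.2]
grip_width: 0.3
```

Emit:
carry_out --pt "1 0 0 1.5 0" --pt "1 0 0 3 0" --pt "1 0 0 4 0" --pt "1 0 0 4 0"

```text
time: 24.58
tool_pos: [577.5, -212.6, 40.5]
tcp_rot: [-3.133, -0.034, -0.456]
contact_force: [-0.8, -0.7, -0.4]
grip_width: 0.3
```

Emit:
carry_out --pt "1 0 0 1 0" --pt "1 0 0 2 0" --pt "1 0 0 2 0"

```text
time: 24.95
tool_pos: [577.7, -212.7, 39.2]
tcp_rot: [-3.133, -0.035, -0.456]
contact_force: [-2.2, 0.4, 4.1]
grip_width: 0.4
```

Emit:
carry_out --pt "1 -0.3 0 1 0" --pt "1 -0.5 0 2.2 0" --pt "1 -0.5 0 2.2 0"

```text
time: 25.32
tool_pos: [577.7, -212.7, 39.1]
tcp_rot: [-3.133, -0.036, -0.456]
contact_force: [-3.8, 1.8, 14.8]
grip_width: 0.2
```

The +x end is rigid at 39.1 mm under 15 N, so it is seated. The -x end behaved the same at 13 N. I'll retreat.

Emit:
carry_out --pt "1 0 0 -40 0" --pt "1 0 0 -100 0" --pt "1 0 0 -160 0" --pt "1 0 150 -160 0" --pt "1 -100 260 -160 0" --pt "1 -100 260 -160 0" --pt "1 -100 260 -160 0" --pt "1 -100 260 -160 0" --pt "1 -100 260 -160 0" --pt "1 -100 260 -160 0"

```text
time: 26.58
tool_pos: [368.2, -400.5, 193.1]
tcp_rot: [-3.133, -0.037, -0.456]
contact_force: [0.2, -0.0, -0.4]
grip_width: 0.3
```

```bash
python3 -c "
from h import *
go(577,-212.5,51,-.457)
a=load('top')['color'].astype(int);c=cap('top','top9.png')
e=cv2.imread('pics/top9.png')
cv2.imwrite('pics/c9.png',cv2.resize(e[90:220,160:420],None,fx=3,fy=3,interpolation=cv2.INTER_CUBIC))
P=depthpts(c).reshape(-1,3)
ex=np.array([np.cos(.457),-np.sin(.457)]);ey=np.array([np.sin(.457),np.cos(.457)])
d=P[:,:2]-[525.2,-186.8];q=np.c_[d@ex,d@ey]
m=(abs(q[:,0])<70)&(abs(q[:,1])<55)&(P[:,2]>15)&(P[:,2]<60)&((abs(q[:,0])>32)|(abs(q[:,1])>32))
A=np.c_[q[m],np.ones(m.sum())];s=np.linalg.lstsq(A,P[m,2],rcond=None)[0];print((np.c_[model,np.ones(4)]@s).round(1))
"
```

```text
t 26.575 pos [ 368.24 -400.46  193.08] rpy [-3.1326 -0.0366 -0.4558] F [ 0.24 -0.04 -0.38] M [ 0.035  0.044 -0.024] w 0.31
move [  99.43 -259.34  148.16] spin 0.07
[38.1 37.9 38.1 38. ]
```

View pics/c9.png

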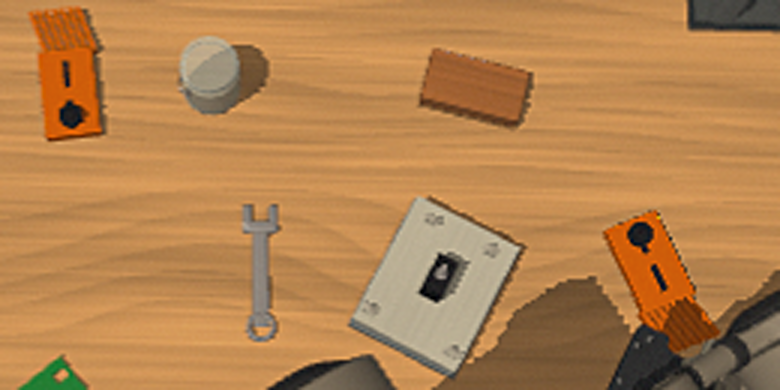

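The cover sits flat, with its top at 37.9–38.1 mm at all four corners. A post shows in every hole, and the bystanders have not moved. Handing in.

```bash
python3 -c "
from plant import bot
print(bot.close_job())"
```

```text
the job is handed in; nothing more can be done
None
```

The switch cover is on its box the right way round, pressed home at both ends, and the job is handed in; no verdict was reported. I gripped the cover by its block, turned it 30°, set it on the catches and centred it by feel. Then I pressed the -x end and the +x end in turn with closed fingers.

**Clicks:** each end gave way at about 8 N or a little above, then stopped hard with the fingertips at 39.1 mm. The forces read at the end of each press were at most 15 N.

**Last checks:**
- **Seating:** top-camera depth puts the plate's top at 37.9–38.1 mm at all four standoffs, so its underside is at about 33 mm (34 mm by touch), under the 36 mm limit.
- **Fit:** a post shows in every hole.
- **Surroundings:** the arm is clear of everything, and in the top view the other things on the bench have not moved.

**Where checks disagreed:** the side camera's much noisier depth suggested up to 4 mm of tilt, which the touch heights and the top camera do not support. The pressing travel was about 9 mm, not the stated "about 10". I could not read the catches directly, so their snapping out is inferred from the force drops, the hard stops and the level plate.

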